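# Shim up the hold-down clamp and hold it shut

## Robot

A 7-joint arm with a two-finger parallel gripper is mounted at the origin on a cart in front of the work surface, level with it; the furniture and walls round the work are solid. World frame = base frame: x ahead of the robot, y to its left, z up, the work surface at z = 0. Lengths are in m, angles in rad, forces in N, time in s.
With the tool pointing down it reaches from about 0.4 to 0.75 m from the base axis. Payload 19.5 kg.
Tool frame: the origin (TCP) lies midway between the tips of the shut fingers; the grasp point (between the pads) lies 19 mm behind it; y points along the fingers, z is the direction in which the jaws open and shut, and the axes are right-handed (so a half turn about y gives the same grasp; the last joint's range is limited). The gripper opens to 85 mm and grips with 20 to 120 N. Pads are 22 mm wide; open, the fingers measure 114 mm over their backs; the gripper's body (76 mm by 85 mm) begins 54 mm behind the grasp point. The pads swing forward as they close: fully open they stand 13 mm farther back than shut.
Start: joints at [-1.161, 0.707, -0.028, 1.485, 0.022, 0.951, -0.075], TCP at [0.251, 0.517, 0.231] pointing down, gripper open.
Joint ranges: [-2.71, 2.71], [-0.32, 2.16], [-1.57, 1.52], [0, 2.45], [-1.46, 4.6], [0, 2.02], [-2.83, 2.83]. Speed limits (rad/s): [1.89, 1.89, 2.57, 2.57, 3.01, 3.01, 3.01].

## Interface

Orientations are given as a unit quaternion [w, x, y, z].
In Python, from cell import sensors, eyes, r gives the robot as it stands.
- The arm moves only by the shell command python3 -m creep 'ROWS' [FORCE]. ROWS is JSON, a list of rows, each a list of 3 entries, a list of its own where there are three numbers: the shift along the tool's x, y, z in m, then the turn, a rotation vector about the tool's x, y, z in degrees, then the finger opening in m, from 0 to 0.0854. In form: [[[tx, ty, tz], [rx, ry, rz], hand], ...]. A call has 1 to 10 rows; each row shifts and turns the commanded pose from where the row before left it, along the tool's axes as they then stand; what a row does not reach is not made up. A row lasts 1/12 s, in which the tool goes at most 41.7 mm and 7.16 degrees, less where a joint would pass 70% of its speed; a pose out of reach is approached as far as the arm can. A call is refused whole if a number of a shift passes 0.0417 or a number of a turn 7.16, either way. A call with a gripper value outside its range is refused whole. The fingers move at their own pace and stop on an object; FORCE is the grip in N (left out, the last holds). Time passes only in rows, so rows that do not move let the fingers close. It gives the time, the measured TCP pose, the force and the opening at its end, in the units of the state.
- sensors.sense(): the state, without advancing time (a new reading comes with each control period).
- eyes.grab_frame(name): name is "side" or "top" or "wrist"; returns a dict with "image" (384x512x3 uint8, blue, green, red), "range_z" (384x512 float32, m along the optical axis (not along the pixel's ray), 0 where there is no reading), "vfov" (degrees; the focal length in pixels is half the picture's height over the tangent of half this angle, whatever the lens; pixels are square), "cx", "cy" (the principal point, pixels), "camera_from_world" (4x4, takes a point from world to camera coordinates). Camera axes: x right, y up, looking along -z (the intrinsics and any distortion apply to the point x, -y, -z); pixel columns grow to the right and rows downward; lengths in m; the calibration is good to about 2 mm. The wrist camera is an equidistant fisheye: a pixel r from the principal point sees the ray r / f radians off the axis. A picture is of the moment at which its call begins.
- r.finish_job(): hands the job in, once; it reports no verdict.
The state is a dict: "time": time; "joint_positions": joint angles; "qd": joint speeds; "tau": joint torques, N m; "ee_pos": TCP position; "tcp_rot": TCP orientation; "ft_force": force on the tool from outside, world axes, zero at the start; "moment": the same for the moment, N m; "gripper_width": finger opening in m.
Only numpy, scipy, OpenCV 4.12 (cv2) and the standard library are available. Lean on these libraries where they do the work, as an engineer would, in place of code of your own. Each camera call takes 0.05 s, during which the arm holds its last target.

## Task

Pack the gap under the hold-down clamp: lay brass shim plates from the mat flat on its anvil, each square on the one below and in line with the anvil, until the lever, pressed down, bears on the pack instead of dropping onto its own stop, yet is propped no more than one and a half plate thicknesses above it, nearly level. Then bring the lever down by its orange knob and finish holding it pressed firmly on the pack with about 10 N: do not let go. Leave unused plates lying on the mat and do not disturb the bottle, tub and dish behind.

Things in the scene. Friction and masses are not known exactly. Their poses are not given: they have to be found in the camera images.
- anvil_top (a point): centre of the flat top of the dark steel anvil, 56 x 40 mm (long side along its own x, z up), 12 mm thick on a screw in a blue clamp base. Its height differs from job to job (41 to 51 mm above the worktop); it does not move under load. The base is 14 mm high, 74 mm wide, from 50 mm at -x to 135 mm at +x of the anvil centre
- hinge (a point): middle of the lever's hinge pin, which lies along the anvil's y axis, 105 mm from the anvil centre towards the anvil's +x, 78 mm above the worktop; two blue cheeks beside it, 45 mm wide overall, reach 90 mm high.
- lever (a joint): angle (rad) of the steel clamp lever: 0 = down on its own stop, level; grows as it swings up and back. It starts open at 1.6 to 1.75 (upright) and stays where left; limit 1.85; the hinge is slightly stiff. At 0 the underside of its round foot (30 mm wide, radius 7) is 60 mm above the worktop, right over the anvil centre; each mm of lift there adds 0.0095 rad. Wanted in the end: 0.01 to 0.12
- knob (a point): centre of the lever's orange knob, a cylinder 24 mm in diameter and 30 mm long across the lever (parallel to the hinge pin), 165 mm from the hinge pin; with the lever at 0 it is 78 mm above the worktop, 60 mm to the anvil's -x side of the anvil centre. Its flat ends can be pinched from above; the lever bar is 22 mm wide, 12 mm thick
- plate0_mid (a point): centre (half-way up) of a loose brass shim plate, 56 mm (own x) x 40 mm (own y) x 8 mm thick, z up, with a 12 mm wide slot open to its -x end, 0.08 kg; it lies on the mat. The four plates are alike
- plate1_mid (a point): centre (half-way up) of a loose brass shim plate, 56 mm (own x) x 40 mm (own y) x 8 mm thick, z up, with a 12 mm wide slot open to its -x end, 0.08 kg; it lies on the mat. The four plates are alike
- plate2_mid (a point): centre (half-way up) of a loose brass shim plate, 56 mm (own x) x 40 mm (own y) x 8 mm thick, z up, with a 12 mm wide slot open to its -x end, 0.08 kg; it lies on the mat. The four plates are alike
- plate3_mid (a point): centre (half-way up) of a loose brass shim plate, 56 mm (own x) x 40 mm (own y) x 8 mm thick, z up, with a 12 mm wide slot open to its -x end, 0.08 kg; it lies on the mat. The four plates are alike
- mat: centre of the underside of the fixed black rubber mat, 190 x 170 x 3 mm, on which the plates lie at the start
- oil_bottle: white bottle with a red tip, 38 mm across, 126 mm high; origin at its base; leave it alone
- grease_tub: tub with a yellow lid, 66 mm across, 42 mm high; origin at its base; leave it alone
- nut_dish: small steel dish of nuts, 69 mm across, 20 mm high; origin at its base; leave it alone
Mind the look-alikes: they are no part of the job. Of the things shaped like the part that bears anvil_top, the dark steel one is meant.

How it is judged:
On the way, in this order (a step that is already met when the one before it is completed fails the run):
1. a shim plate lies square on the anvil, let go, with the lever still up (value of joint lever above 1 rad and (((horizontal distance between plate0_mid and anvil_top below 0.008 m and angle between the x axis of plate0_mid and the x axis of anvil_top, either way round below 0.14 rad and (angle between plate0_mid's own z axis and vertical below 0.06 rad or angle between plate0_mid's own z axis and vertical above 3.08 rad)) and z of plate0_mid in the frame of anvil_top below 0.006 m and contact force between the fingers and plate0 below 0.2 N) or ((horizontal distance between plate1_mid and anvil_top below 0.008 m and angle between the x axis of plate1_mid and the x axis of anvil_top, either way round below 0.14 rad and (angle between plate1_mid's own z axis and vertical below 0.06 rad or angle between plate1_mid's own z axis and vertical above 3.08 rad)) and z of plate1_mid in the frame of anvil_top below 0.006 m and contact force between the fingers and plate1 below 0.2 N) or ((horizontal distance between plate2_mid and anvil_top below 0.008 m and angle between the x axis of plate2_mid and the x axis of anvil_top, either way round below 0.14 rad and (angle between plate2_mid's own z axis and vertical below 0.06 rad or angle between plate2_mid's own z axis and vertical above 3.08 rad)) and z of plate2_mid in the frame of anvil_top below 0.006 m and contact force between the fingers and plate2 below 0.2 N) or ((horizontal distance between plate3_mid and anvil_top below 0.008 m and angle between the x axis of plate3_mid and the x axis of anvil_top, either way round below 0.14 rad and (angle between plate3_mid's own z axis and vertical below 0.06 rad or angle between plate3_mid's own z axis and vertical above 3.08 rad)) and z of plate3_mid in the frame of anvil_top below 0.006 m and contact force between the fingers and plate3 below 0.2 N))), for 0.2 s.
2. the lever is pressed down on the pack and lies nearly level (value of joint lever between 0.008 and 0.13 rad and (contact force between lever and plate0 above 5 N or contact force between lever and plate1 above 5 N or contact force between lever and plate2 above 5 N or contact force between lever and plate3 above 5 N) and contact force between the fingers and lever above 3 N), for 0.2 s.
At the end, for the whole second after the job is handed in: Fingers hold the lever still, 0.008 to 0.13 rad above its stop, pressing on the pack with over 5 N. Each plate lies flat in the pack within 8 mm of the anvil's centre and 0.14 rad of its edges, or low and over 80 mm from the anvil (all of step 2 and ((horizontal distance between plate0_mid and anvil_top below 0.008 m and angle between the x axis of plate0_mid and the x axis of anvil_top, either way round below 0.14 rad and (angle between plate0_mid's own z axis and vertical below 0.06 rad or angle between plate0_mid's own z axis and vertical above 3.08 rad)) or (horizontal distance between plate0_mid and anvil_top above 0.08 m and height (world z) of plate0_mid below 0.015 m)) and ((horizontal distance between plate1_mid and anvil_top below 0.008 m and angle between the x axis of plate1_mid and the x axis of anvil_top, either way round below 0.14 rad and (angle between plate1_mid's own z axis and vertical below 0.06 rad or angle between plate1_mid's own z axis and vertical above 3.08 rad)) or (horizontal distance between plate1_mid and anvil_top above 0.08 m and height (world z) of plate1_mid below 0.015 m)) and ((horizontal distance between plate2_mid and anvil_top below 0.008 m and angle between the x axis of plate2_mid and the x axis of anvil_top, either way round below 0.14 rad and (angle between plate2_mid's own z axis and vertical below 0.06 rad or angle between plate2_mid's own z axis and vertical above 3.08 rad)) or (horizontal distance between plate2_mid and anvil_top above 0.08 m and height (world z) of plate2_mid below 0.015 m)) and ((horizontal distance between plate3_mid and anvil_top below 0.008 m and angle between the x axis of plate3_mid and the x axis of anvil_top, either way round below 0.14 rad and (angle between plate3_mid's own z axis and vertical below 0.06 rad or angle between plate3_mid's own z axis and vertical above 3.08 rad)) or (horizontal distance between plate3_mid and anvil_top above 0.08 m and height (world z) of plate3_mid below 0.015 m)) and velocity of joint lever between -0.05 and 0.05 rad/s); the arm keeps its last pose, push and grip.
It fails at once if the white oil bottle is pushed away by more than 25 mm (distance of oil_bottle from where it was at the start of the episode above 0.025 m).
It fails at once if the grease tub is pushed away by more than 25 mm (distance of grease_tub from where it was at the start of the episode above 0.025 m).
It fails at once if the dish of nuts is pushed away by more than 25 mm (distance of nut_dish from where it was at the start of the episode above 0.025 m).
It also fails if it takes over 72 s, if anything falls off the work surface, if the arm or the gripper's body presses on something with over 40 N, if the wrist force passes 120 N, or if a joint passes its speed limit or range.

## Working session

There is one attempt and no reset: what is moved stays moved. The work goes in short steps, Python scripts to look and compute and a shell command to move; the robot and the scene stay as the last step left them, time stands still between calls to the robot, and variables do not carry over. Pictures are saved under pics/ and viewed, and the job is handed in when it is done.

```bash
ls; mkdir -p pics; cat > h.py <<'E'
import numpy as np, cv2
from cell import sensors, eyes, r
def snap(name,fn,scale=1,crop=None):
    f=eyes.grab_frame(name); im=f["image"].copy()
    np.savez('pics/'+fn+'.npz',**{k:np.array(v) for k,v in f.items()})
    save(im,fn,scale,crop); return f
def save(im,fn,scale=1,crop=None):
    if crop: x0,y0,x1,y1=crop; im=im[y0:y1,x0:x1]
    if scale!=1: im=cv2.resize(im,None,fx=scale,fy=scale,interpolation=cv2.INTER_CUBIC)
    cv2.imwrite('pics/'+fn+'.png',im)
def load(fn): return dict(np.load('pics/'+fn+'.npz'))
def foc(f): return 192/np.tan(np.radians(float(f["vfov"]))/2)
def px2w(f,u,v,z=None,d=None):
    F=foc(f); T=np.linalg.inv(f["camera_from_world"])
    ray=np.array([(u-f["cx"])/F,-(v-f["cy"])/F,-1.])
    if z is None:
        if d is None: d=float(f["range_z"][int(round(v)),int(round(u))])
        return (T@np.r_[ray*d,1])[:3]
    o=T[:3,3]; w=T[:3,:3]@ray; return o+w*(z-o[2])/w[2]
E
python3 - <<'E'
from h import *
print(sensors.sense())
for n in("side","top","wrist"):
    f=snap(n,n+'0'); print(n,f["vfov"],f["cx"],f["cy"],np.linalg.inv(f["camera_from_world"]).round(3).tolist())
E
```

```text
pics
{'time': 0.0, 'joint_positions': array([-1.16069957,  0.70707965, -0.0276485 ,  1.48499627,  0.02201382,
        0.95086468, -0.07549316]), 'qd': array([-8.74435120e-04, -3.32684412e-04, -5.80274086e-04, -2.28548002e-05,
        4.81731474e-04,  3.95422433e-05,  2.05044423e-03]), 'tau': array([-1.20942503e-03, -8.83212733e+01,  1.23419747e+00, -2.36148870e+01,
        1.67392055e-02,  6.85699750e-03,  8.89859962e-05]), 'ee_pos': array([0.2509145 , 0.51708533, 0.23084122]), 'tcp_rot': array([-0.68878261,  0.6895064 , -0.15844064,  0.15829091]), 'ft_force': array([ 0.18293527, -0.60627697,  0.49674781]), 'moment': array([-0.00295269,  0.01660299, -0.02055649]), 'gripper_width': 0.08538687186984915}
side 47.893180364385685 253.8501039911797 192.5842856208817 [[-0.838, 0.314, -0.447, 0.196], [-0.546, -0.447, 0.709, 0.401], [0.023, 0.838, 0.546, 0.54], [0.0, 0.0, 0.0, 1.0]]
top 57.295492269572996 256.58376702661843 188.6459057303635 [[-0.005, 0.997, -0.072, 0.527], [-1.0, -0.007, -0.018, -0.225], [-0.019, 0.072, 0.997, 0.949], [0.0, 0.0, 0.0, 1.0]]
wrist 65.70646984690485 256.56525929322487 194.87587948876475 [[0.437, -0.851, -0.291, 0.176], [0.9, 0.413, 0.142, 0.553], [-0.001, -0.324, 0.946, 0.374], [0.0, 0.0, 0.0, 1.0]]
```

View pics/top0.png

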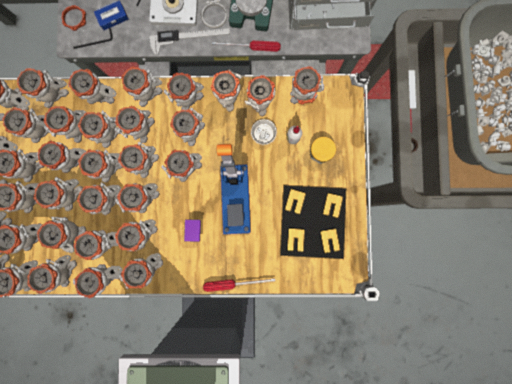

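View pics/side0.png

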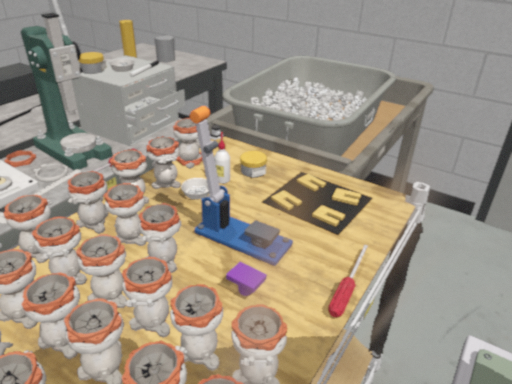

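View pics/wrist0.png

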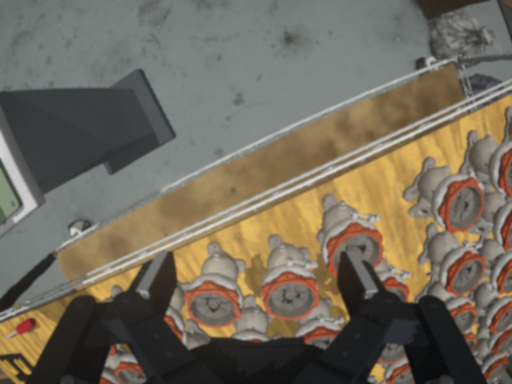

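```bash
python3 - <<'E'
from h import *
f=load('top0')
save(f["image"],'t_a',7,(180,140,265,245-20))
save(f["image"],'t_m',8,(275,180,352,262-8))
g=load('side0'); save(g["image"],'s_a',5,(170,100,310,265-50))
save(g["image"],'s_b',6,(185,180,305,270))
E
```

```text
(no output)
```

View pics/t_a.png

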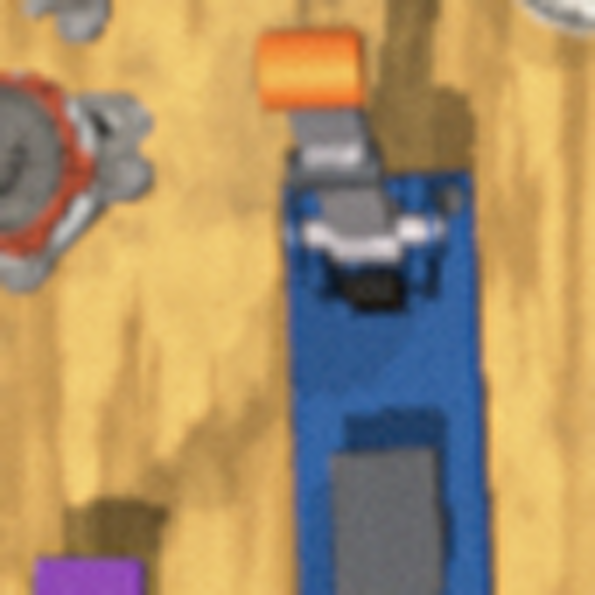

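View pics/t_m.png

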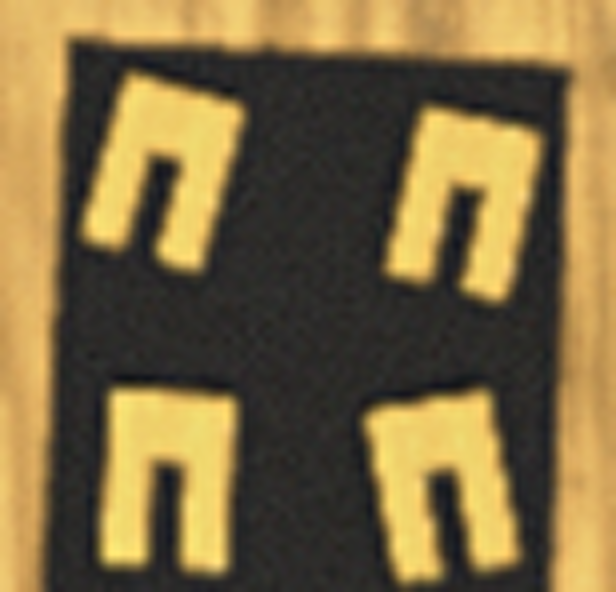

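View pics/s_b.png

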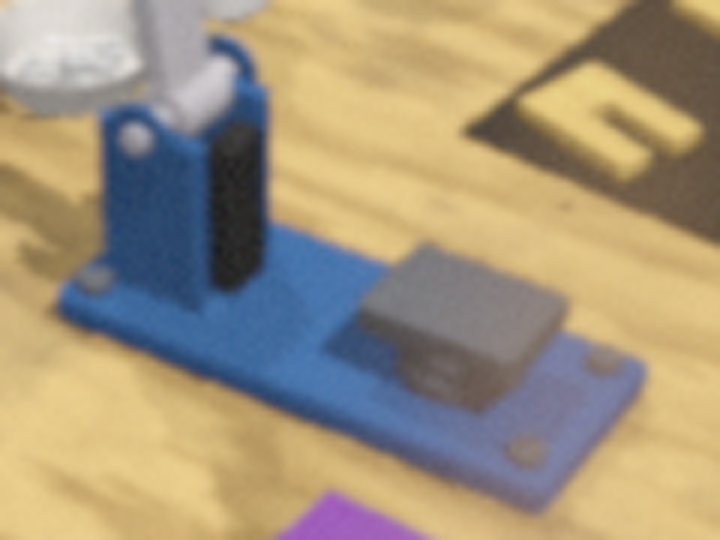

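```bash
cat >> h.py <<'E'
def cloud(f):
    v,u=np.mgrid[0:384,0:512]; d=f["range_z"]; F=foc(f)
    P=np.stack([(u-f["cx"])/F*d,-(v-f["cy"])/F*d,-d,np.ones_like(d)],-1)
    W=P@np.linalg.inv(f["camera_from_world"]).T
    return W[...,:3]
def rect(P):
    (c,wh,a)=cv2.minAreaRect((P[:,:2]*1000).astype(np.float32))
    b=cv2.boxPoints((c,wh,a)); e=[b[1]-b[0],b[2]-b[1]]
    e=max(e,key=lambda q:np.hypot(*q)); ang=np.degrees(np.arctan2(e[1],e[0]))
    return np.round(c,1),np.round(wh,1),round((ang+90)%180-90,1)
E
python3 - <<'E'
from h import *
f=load('top0'); W=cloud(f); im=f["image"].astype(int)
print('table z', np.median(W[240:280,255:275,2]), 'mat', np.median(W[215:225,305:320,2]))
# anvil
s=np.s_[190:236,215:260]; Z=W[s][...,2]; gray=(abs(im[s].max(-1)-im[s].min(-1))<30)
m=gray&(Z>0.035)&(Z<0.056); n,l,st,_=cv2.connectedComponentsWithStats(m.astype(np.uint8))
k=1+np.argmax(st[1:,4]); P=W[s][l==k]; print('anvil n',len(P),rect(P),P.mean(0),np.median(P[:,2]),st[k])
# base blue
b=(im[...,0]>im[...,2]+50)&(abs(W[...,2]-0.014)<0.006); b[:, :210]=0;b[:150]=0;b[260:]=0;b[:,270:]=0
print('base',rect(W[b]),np.median(W[b][:,2]))
# plates
y=(im[...,2]>150)&(im[...,1]>120)
n,l,st,_=cv2.connectedComponentsWithStats((y[186:255,286:344]).astype(np.uint8))
for k in range(1,n):
    if st[k,4]>60:
        P=W[186:255,286:344][l==k]; print('plate',st[k],rect(P),np.median(P[:,2]).round(4), P.mean(0).round(4))
o=(im[...,2]>180)&(im[...,0]<90)&(im[...,1]<170)&(im[...,1]>70)
o[:140]=0;o[160:]=0;o[:,:210]=0;o[:,240:]=0
print('knob',W[o].mean(0),W[o].min(0),W[o].max(0))
E
```

```text
table z 0.0008478251794460934 mat 0.00389111865477082
anvil n 325 (array([ 525.6, -150.9]), array([54.2, 38.7]), np.float32(0.2)) [ 0.52548949 -0.15196552  0.0429306 ] 0.042896805344745714 [ 12  14  16  22 325]
base (array([ 567. , -149.5]), array([179.5,  70.9]), np.float32(2.4)) 0.014690170423529936
plate [  0   3  19  25 271] (array([ 560. , -279.5]), array([ 64.4, 111. ]), np.float32(-88.9)) 0.0115 [ 0.5621 -0.3095  0.0181]
plate [ 37   8  19  23 268] (array([ 552.3, -328.9]), array([206.6,  58.3]), np.float32(88.0)) 0.0114 [ 0.5513 -0.408   0.0182]
plate [  2  43  16  22 271] (array([ 472.9, -272.9]), array([130.4,  63. ]), np.float32(67.7)) 0.0113 [ 0.4618 -0.3091  0.0182]
plate [ 35  43  19  24 276] (array([ 455.5, -400.4]), array([57.5, 42.2]), np.float32(10.0)) 0.0115 [ 0.4583 -0.3996  0.0113]
knob [ 0.6667784  -0.14147465  0.20966853] [ 0.52677668 -0.22459421 -0.00273683] [ 0.72911894 -0.09655785  0.94868733]
```

```bash
python3 - <<'E'
from h import *
f=load('top0'); W=cloud(f); im=f["image"].astype(int)
def proj(m,z):
    v,u=np.nonzero(m); return np.array([px2w(f,a,b,z=z) for a,b in zip(u,v)])
y=(im[...,2]>150)&(im[...,1]>120)
s=np.zeros_like(y); s[186:255,286:344]=1
n,l,st,_=cv2.connectedComponentsWithStats((y&s).astype(np.uint8))
for k in range(1,n):
    if st[k,4]>60: print('plate',st[k,:2],rect(proj(l==k,0.011)))
b=(im[...,0]>im[...,2]+50);b[:, :210]=0;b[:163]=0;b[240:]=0;b[:,255:]=0
print('base',rect(proj(b,0.014)))
# right long edge of base
e=[]
for v in range(172,232):
    u=np.nonzero(b[v])[0]; e.append([px2w(f,u.max()+.5,v,z=.014)[:2],px2w(f,u.min()-.5,v,z=.014)[:2]])
e=np.array(e)
for i in(0,1):
    p=np.polyfit(e[:,i,0],e[:,i,1],1); print('edge ang',np.degrees(np.arctan(p[0])),np.polyval(p,.525))
g=abs(im.max(-1)-im.min(-1))<30; g[:200]=0;g[230:]=0;g[:,:222]=0;g[:,248:]=0
g&=(W[...,2]>.035)&(W[...,2]<.056)
print('anvil',rect(proj(g,0.042)))
e=[]
for v in range(205,225):
    u=np.nonzero(g[v])[0]; e.append([px2w(f,u.max()+.5,v,z=.042)[:2],px2w(f,u.min()-.5,v,z=.042)[:2]])
e=np.array(e)
for i in(0,1):
    p=np.polyfit(e[:,i,0],e[:,i,1],1); print('anv edge',np.degrees(np.arctan(p[0])),np.polyval(p,.525))
o=(im[...,2]>180)&(im[...,0]<90)&(im[...,1]<170)&(im[...,1]>70)&(W[...,2]>.15)&(W[...,2]<.3)
o[:140]=0;o[160:]=0;o[:,:210]=0;o[:,240:]=0
print('knob',W[o].mean(0),W[o].min(0),W[o].max(0),o.sum())
E
```

```text
plate [286 189] (array([ 560. , -309.3]), array([40.5, 56.9]), np.float32(-16.6))
plate [323 194] (array([ 549.5, -409. ]), array([40.1, 56.1]), np.float32(-13.5))
plate [288 229] (array([ 458.8, -309.6]), array([39.6, 55.4]), np.float32(-0.8))
plate [321 229] (array([ 456. , -399.9]), array([56.3, 40.2]), np.float32(9.5))
base (array([ 567.4, -149.6]), array([180.1,  70.5]), np.float32(2.4))
edge ang 2.4994171774549163 -0.1868215699548443
edge ang 2.034618153654093 -0.11643026494098638
anvil (array([ 525.6, -150.7]), array([38.8, 54. ]), np.float32(-0.1))
anv edge -0.13402696596064115 -0.17137277624608502
anv edge 1.4296265703618218 -0.13243662610633525
knob [ 0.65743682 -0.14600851  0.24995183] [ 0.64636746 -0.16080342  0.24146896] [ 0.66893087 -0.13168173  0.2554957 ] 122
```

```bash
cat >> h.py <<'E'
from scipy.spatial.transform import Rotation as Ro
def st():
    s=sensors.sense(); q=np.array(s['tcp_rot']); R=Ro.from_quat(q[[1,2,3,0]]); return s,R
def goto(p,yaw,px=None):
    """yaw: angle of tool z axis (deg, world) wanted, modulo 360"""
    s,R=st(); M=R.as_matrix()
    # target: y down, z=(cos,sin,0), x=y cross z
    a=np.radians(yaw); z=np.array([np.cos(a),np.sin(a),0]); y=np.array([0,0,-1.]); x=np.cross(y,z)
    T=np.stack([x,y,z],1)
    rv=np.degrees((R.inv()*Ro.from_matrix(T)).as_rotvec())
    d=np.array(p)-s['ee_pos']
    print('t',round(s['time'],2),'pos',s['ee_pos'].round(4),'w',round(s['gripper_width'],4),'F',s['ft_force'].round(1),'q7',s['joint_positions'].round(2))
    print('rotvec',rv.round(2),'shift now-axes mm',(M.T@d*1000).round(1),'shift after turn mm',(T.T@d*1000).round(1))
E
python3 - <<'E'
from h import *
s,R=st(); M=R.as_matrix(); print(M.round(3))
f=load('wrist0'); c=np.linalg.inv(f["camera_from_world"]); print('cam in tool',(M.T@(c[:3,3]-s['ee_pos'])).round(3))
goto([.459,-.31,.1],90); goto([.459,-.31,.1],-90)
E
```

```text
[[ 0.9   -0.     0.437]
 [-0.437 -0.001  0.9  ]
 [ 0.    -1.    -0.001]]
cam in tool [-0.083 -0.143 -0.   ]
t 0.15 pos [0.251  0.5171 0.2309] w 0.0856 F [-0.2 -0.2  0. ] q7 [-1.16  0.71 -0.03  1.48  0.02  0.95 -0.08]
rotvec [ 5.000e-02 -2.589e+01 -1.000e-02] shift now-axes mm [ 548.3  131.5 -653.2] shift after turn mm [ 208.   130.9 -827.1]
t 0.15 pos [0.251  0.5171 0.2309] w 0.0856 F [-0.2 -0.2  0. ] q7 [-1.16  0.71 -0.03  1.48  0.02  0.95 -0.08]
rotvec [1.0000e-02 1.5411e+02 6.0000e-02] shift now-axes mm [ 548.3  131.5 -653.2] shift after turn mm [-208.   130.9  827.1]
```

```bash
python3 -m creep '[[[0,0,-0.02],[0,-6.3,0],0.06],[[0,0,-0.03],[0,-6.3,0],0.06],[[0.01,0,-0.035],[0,-6.3,0],0.06],[[0.01,0,-0.035],[0,-6.2,0],0.06],[[0.01,0,-0.038],[0,0,0],0.06],[[0.01,0,-0.038],[0,0,0],0.06],[[0.01,0,-0.038],[0,0,0],0.06],[[0.01,0,-0.038],[0,0,0],0.06],[[0.01,0,-0.038],[0,0,0],0.06],[[0.01,0,-0.038],[0,0,0],0.06]]' 40 && python3 -c "
from h import *
goto([.459,-.31,.06],89.2)"
```

```text
time: 0.98
ee_pos: [0.2963, 0.1683, 0.2314]
tcp_rot: [-0.707, 0.707, -0.005, 0.005]
ft_force: [0.9, -0.0, -0.4]
gripper_width: 0.0599
t 0.98 pos [0.2963 0.1683 0.2314] w 0.0599 F [ 0.9 -0.  -0.4] q7 [-0.47  0.39 -0.22  2.24  0.17  0.52  0.75]
rotvec [0.   0.04 0.01] shift now-axes mm [ 169.   171.4 -476.1] shift after turn mm [ 169.4  171.4 -476. ]
```

```bash
python3 -m creep '[[[0.016,0,-0.035],[0,0,0],0.06],[[0.016,0,-0.036],[0,0,0],0.06],[[0.016,0,-0.036],[0,0,0],0.06],[[0.016,0,-0.036],[0,0,0],0.06],[[0.016,0,-0.036],[0,0,0],0.06],[[0.016,0,-0.036],[0,0,0],0.06],[[0.016,0.01,-0.036],[0,0,0],0.06],[[0.016,0.015,-0.036],[0,0,0],0.06],[[0.016,0.02,-0.036],[0,0,0],0.06],[[0.01,0.025,-0.03],[0,0,0],0.06]]' && python3 -c "
from h import *
goto([.459,-.31,.06],89.2)"
```

```text
time: 1.82
ee_pos: [0.4415, -0.1743, 0.1623]
tcp_rot: [-0.707, 0.707, -0.005, 0.006]
ft_force: [1.3, -0.2, -0.6]
gripper_width: 0.0596
t 1.82 pos [ 0.4415 -0.1743  0.1623] w 0.0596 F [ 1.3 -0.2 -0.6] q7 [ 0.45  0.68 -0.24  1.93  0.29  0.57  1.57]
rotvec [ 0.05 -0.06  0.12] shift now-axes mm [  19.3  102.5 -135.4] shift after turn mm [  19.4  102.3 -135.5]
```

```bash
python3 -m creep '[[[0.003,0.02,-0.03],[0,0,0],0.06],[[0.003,0.02,-0.03],[0,0,0],0.06],[[0.003,0.02,-0.03],[0,0,0],0.06],[[0,0.02,-0.025],[0,0,0],0.06],[[0,0,0],[0,0,0],0.06],[[0,0,0],[0,0,0],0.06]]' && python3 -c "
from h import *
goto([.459,-.31,.06],89.2)
snap('wrist','w1')"
```

```text
time: 2.32
ee_pos: [0.447, -0.2872, 0.0815]
tcp_rot: [0.707, -0.707, 0.006, -0.005]
ft_force: [0.9, 0.7, -0.3]
gripper_width: 0.0601
t 2.32 pos [ 0.447  -0.2872  0.0815] w 0.0601 F [ 0.9  0.7 -0.3] q7 [ 0.63  0.88 -0.23  1.79  0.36  0.52  1.72]
rotvec [-0.05 -0.1  -0.1 ] shift now-axes mm [ 12.4  21.5 -22.6] shift after turn mm [ 12.3  21.5 -22.6]
```

View pics/w1.png

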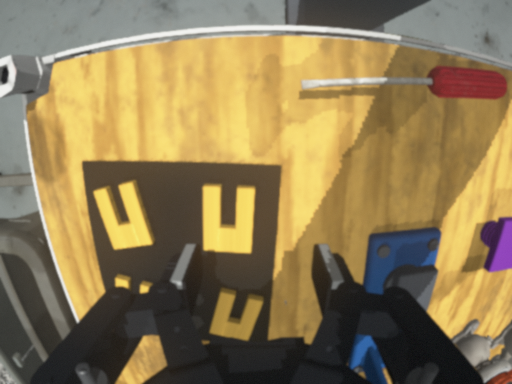

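```bash
cat >> h.py <<'E'
def wpx(f,u,v,z):
    F=192/np.tan(np.radians(float(f["vfov"]))/2); T=np.linalg.inv(f["camera_from_world"])
    a,b=u-f["cx"],v-f["cy"]; rr=np.hypot(a,b); th=rr/F
    ray=np.array([np.sin(th)*a/rr,-np.sin(th)*b/rr,-np.cos(th)])
    w=T[:3,:3]@ray; o=T[:3,3]; return o+w*(z-o[2])/w[2]
E
python3 - <<'E'
from h import *
f=load('w1')
im=f["image"].astype(int); y=(im[...,2]>150)&(im[...,1]>120); y[:175]=0; y[262:]=0;y[:,:190]=0;y[:,262:]=0
n,l,s,_=cv2.connectedComponentsWithStats(y.astype(np.uint8))
for k in range(1,n):
  if s[k,4]>200:
    v,u=np.nonzero(l==k); P=np.array([wpx(f,a,b,.011) for a,b in zip(u,v)]); print(s[k],rect(P))
E
```

```text
[ 202  185   54   69 2833] (array([ 457.1, -310.4]), array([40.6, 57.7]), np.float32(-4.1))
```

```bash
python3 -m creep '[[[0.011,0,-0.0228],[0,0,0],0.06],[[0,0.025,0],[0,0,0],0.06],[[0,0.025,0],[0,0,0],0.06],[[0,0.018,0],[0,0,0],0.06],[[0,0,0],[0,0,0],0.06],[[0,0,0],[0,0,0],0.06]]' && python3 -c "
from h import *
goto([.458,-.31,.004],89.2)"
```

```text
time: 2.87
ee_pos: [0.4589, -0.3086, 0.0153]
tcp_rot: [0.707, -0.707, 0.004, -0.004]
ft_force: [0.3, 0.1, 1.7]
gripper_width: 0.0598
t 2.87 pos [ 0.4589 -0.3086  0.0153] w 0.0598 F [0.3 0.1 1.7] q7 [ 0.64  1.01 -0.2   1.73  0.4   0.44  1.72]
rotvec [-0.02  0.09 -0.01] shift now-axes mm [-0.9 11.3 -1.4] shift after turn mm [-0.9 11.3 -1.4]
```

```bash
python3 -m creep '[[[0,0.006,-0.001],[0,0,0],0.06],[[0,0.005,0],[0,0,0],0.06],[[0,0,0],[0,0,0],0.05],[[0,0,0],[0,0,0],0.03],[[0,0,0],[0,0,0],0.03],[[0,0,0],[0,0,0],0.03],[[0,0,0],[0,0,0],0.03]]' 40 && python3 -c "
from h import *
goto([.458,-.31,.05],89.2)
snap('wrist','w2')"
```

```text
time: 3.45
ee_pos: [0.4587, -0.3106, 0.0044]
tcp_rot: [-0.707, 0.707, -0.005, 0.005]
ft_force: [-0.9, 1.5, 5.8]
gripper_width: 0.0388
t 3.45 pos [ 0.4587 -0.3106  0.0044] w 0.0388 F [-0.9  1.5  5.8] q7 [ 0.63  1.03 -0.19  1.73  0.4   0.42  1.72]
rotvec [0.02 0.   0.03] shift now-axes mm [ -0.6 -45.6   0.6] shift after turn mm [ -0.7 -45.6   0.6]
```

View pics/w2.png

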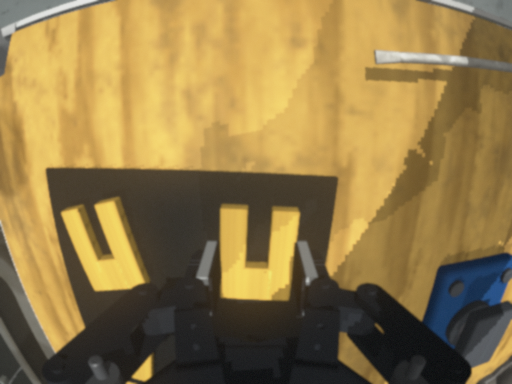

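```bash
python3 -m creep '[[[0,-0.02,0],[0,0,0],0.03],[[0,-0.03,0],[0,0,0],0.03],[[0.005,-0.03,0.02],[0,0,0],0.03],[[0.01,-0.005,0.03],[0,-1.5,0],0.03],[[0.016,0,0.034],[0,-1.5,0],0.03],[[0.016,0,0.034],[0,0,0],0.03],[[0.012,0,0.027],[0,0,0],0.03],[[0.007,0,0.012],[0,0,0],0.03],[[0,0,0],[0,0,0],0.03],[[0,0,0],[0,0,0],0.03]]' && python3 -c "
from h import *
goto([.5252,-.1513,.0435],92.2)
snap('wrist','w3'); snap('top','t3',7,(200,170,285,250))"
```

```text
time: 4.33
ee_pos: [0.5221, -0.152, 0.0889]
tcp_rot: [-0.707, 0.707, 0.014, -0.014]
ft_force: [-1.2, -1.3, -0.4]
gripper_width: 0.0387
t 4.33 pos [ 0.5221 -0.152   0.0889] w 0.0387 F [-1.2 -1.3 -0.4] q7 [ 0.34  0.87 -0.21  1.75  0.31  0.56  1.54]
rotvec [0.02 0.08 0.01] shift now-axes mm [ 3.1 45.4  0.6] shift after turn mm [ 3.2 45.4  0.5]
```

View pics/w3.png

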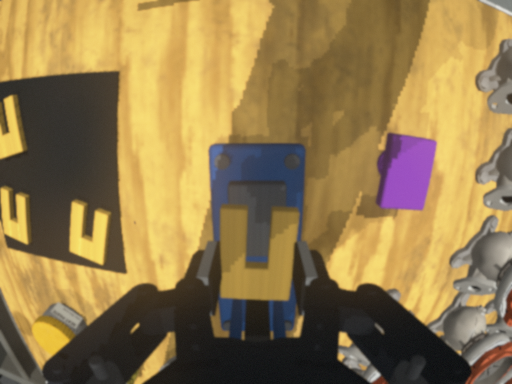

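```bash
python3 - <<'E'
from h import *
f=load('w3'); save(f["image"],'w3c',4,(190,130,330,270))
for u,v,z in((230,182,.042),(286,182,.042),(221,206,.0955),(298,208,.0955),(220,299,.0955),(293,301,.0955),(211,144,.014),(305,144,.014)): print(u,v,wpx(f,u,v,z).round(4))
E
```

```text
230 182 [ 0.4952 -0.171   0.042 ]
286 182 [ 0.4937 -0.1336  0.042 ]
221 206 [ 0.4917 -0.1709  0.0955]
298 208 [ 0.4913 -0.1328  0.0955]
220 299 [ 0.55   -0.1723  0.0955]
293 301 [ 0.5498 -0.1297  0.0955]
211 144 [ 0.4745 -0.188   0.014 ]
305 144 [ 0.4717 -0.1181  0.014 ]
```

View pics/w3c.png

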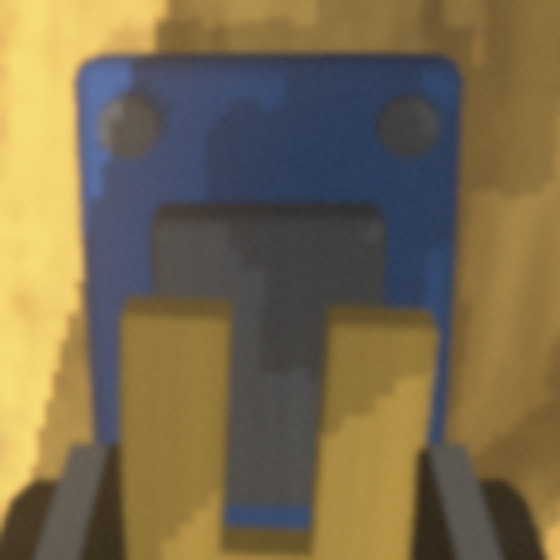

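```bash
python3 -m creep '[[[0.003,0.015,0],[0,0,0],0.03],[[0,0.015,0],[0,0,0],0.03],[[0,0.008,0],[0,0,0],0.03],[[0,0.004,0],[0,0,0],0.03],[[0,0.002,0],[0,0,0],0.03],[[0,0,0],[0,0,0],0.03]]' && python3 -c "
from h import *
goto([.5252,-.1513,.0435],92.2)"
```

```text
time: 4.93
ee_pos: [0.5248, -0.1525, 0.0447]
tcp_rot: [-0.707, 0.707, 0.013, -0.014]
ft_force: [1.2, -0.9, -0.5]
gripper_width: 0.0385
t 4.93 pos [ 0.5248 -0.1525  0.0447] w 0.0385 F [ 1.2 -0.9 -0.5] q7 [ 0.32  0.95 -0.18  1.75  0.34  0.47  1.52]
rotvec [ 0.01 -0.01 -0.01] shift now-axes mm [0.4 1.2 1.2] shift after turn mm [0.4 1.2 1.2]
```

```bash
python3 -m creep '[[[0,0.001,0.001],[0,0,0],0.03],[[0,0.001,0],[0,0,0],0.03],[[0,0.0005,0],[0,0,0],0.03],[[0,0,0],[0,0,0],0.03]]' && python3 -c "
from h import *
goto([.5252,-.1513,.0435],92.2)"
```

```text
time: 5.27
ee_pos: [0.5251, -0.1511, 0.0434]
tcp_rot: [-0.707, 0.707, 0.014, -0.013]
ft_force: [-4.6, 0.9, 18.6]
gripper_width: 0.0384
t 5.27 pos [ 0.5251 -0.1511  0.0434] w 0.0384 F [-4.6  0.9 18.6] q7 [ 0.32  0.95 -0.18  1.76  0.34  0.46  1.52]
rotvec [0.03 0.02 0.06] shift now-axes mm [ 0.  -0.1 -0.2] shift after turn mm [ 0.  -0.1 -0.2]
```

```bash
python3 -m creep '[[[0,-0.001,0],[0,0,0],0.03],[[0,0,0],[0,0,0],0.06],[[0,0,0],[0,0,0],0.06],[[0,0,0],[0,0,0],0.06],[[0,-0.02,0],[0,0,0],0.06],[[0,-0.03,0],[0,0,0],0.06],[[0,-0.02,0],[0,0,0],0.06],[[0,0,-0.02],[0,5,0],0.06],[[0,0,-0.03],[0,5,0],0.06],[[0,0,-0.03],[0,5,0],0.06]]' && python3 -c "
from h import *
goto([.559,-.3095,.05],73.6)
snap('wrist','w4'); snap('top','t4',7,(200,170,285,250))"
```

```text
time: 6.1
ee_pos: [0.5206, -0.2315, 0.1136]
tcp_rot: [-0.703, 0.703, -0.079, 0.08]
ft_force: [0.5, -1.4, -0.2]
gripper_width: 0.0599
t 6.1 pos [ 0.5206 -0.2315  0.1136] w 0.0599 F [ 0.5 -1.4 -0.2] q7 [ 0.46  0.86 -0.19  1.63  0.23  0.67  1.5 ]
rotvec [-0.01  3.46  0.05] shift now-axes mm [ 54.8  63.6 -67.5] shift after turn mm [ 58.9  63.6 -64. ]
```

View pics/w4.png

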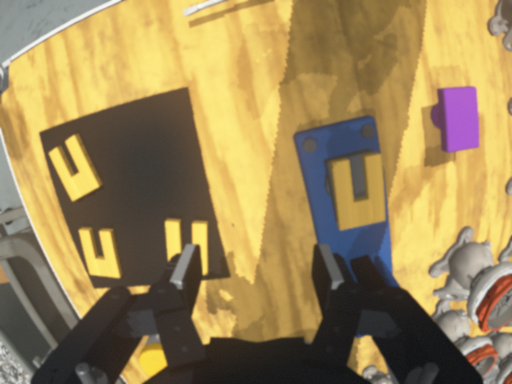

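View pics/t4.png

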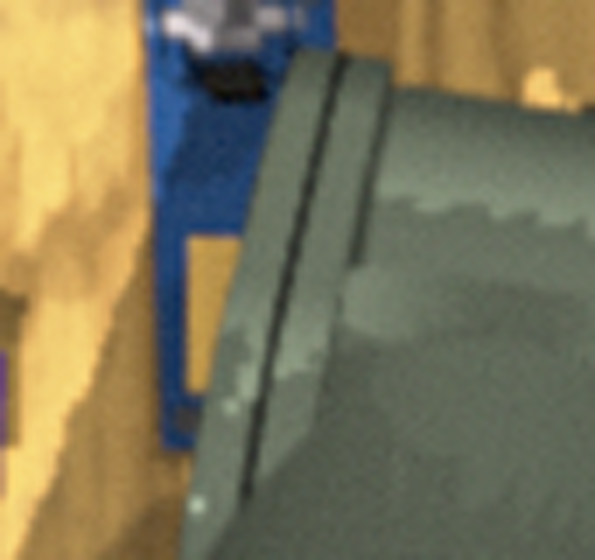

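```bash
python3 -m creep '[[[0.025,0.01,-0.03],[0,1.8,0],0.06],[[0.025,0.02,-0.03],[0,1.8,0],0.06],[[0.009,0.03,-0.005],[0,0,0],0.06],[[0,0.025,0],[0,0,0],0.06],[[0,0.01,0],[0,0,0],0.06],[[0,0,0],[0,0,0],0.06],[[0,0,0],[0,0,0],0.06]]' && python3 -c "
from h import *
goto([.5593,-.3095,.0042],73.4)
snap('wrist','w5')"
```

```text
time: 6.78
ee_pos: [0.5611, -0.306, 0.0199]
tcp_rot: [0.7, -0.7, 0.1, -0.101]
ft_force: [0.3, -0.7, 0.3]
gripper_width: 0.0603
t 6.78 pos [ 0.5611 -0.306   0.0199] w 0.0603 F [ 0.3 -0.7  0.3] q7 [ 0.53  1.08 -0.17  1.39  0.24  0.68  1.54]
rotvec [-0.    0.26  0.01] shift now-axes mm [-0.8 15.7 -3.8] shift after turn mm [-0.8 15.7 -3.8]
```

View pics/w5.png

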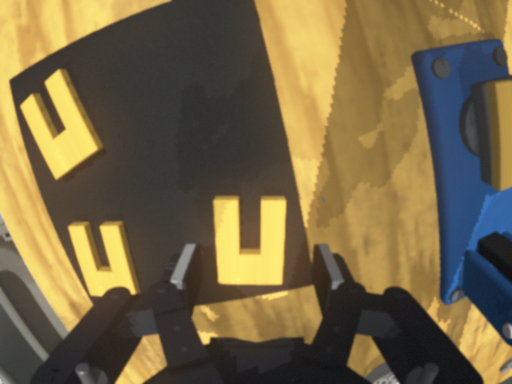

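```bash
python3 -m creep '[[[-0.0008,0.006,-0.0038],[0,0,0],0.06],[[0,0.006,0],[0,0,0],0.06],[[0,0.0038,0],[0,0,0],0.06],[[0,0,0],[0,0,0],0.05],[[0,0,0],[0,0,0],0.03],[[0,0,0],[0,0,0],0.03],[[0,0,0],[0,0,0],0.03],[[0,0,0],[0,0,0],0.03]]' 40 && python3 -c "
from h import *
goto([.525,-.1513,.1],92.2)
snap('wrist','w6')"
```

```text
time: 7.5
ee_pos: [0.5592, -0.3099, 0.0036]
tcp_rot: [-0.7, 0.7, -0.101, 0.101]
ft_force: [-0.1, 0.0, 2.1]
gripper_width: 0.0388
t 7.5 pos [ 0.5592 -0.3099  0.0036] w 0.0388 F [-0.1  0.   2.1] q7 [ 0.53  1.11 -0.17  1.39  0.25  0.66  1.55]
rotvec [ 1.000e-02 -1.858e+01  2.000e-02] shift now-axes mm [-77.5 -96.5 142.5] shift after turn mm [-28.1 -96.4 159.8]
```

View pics/w6.png

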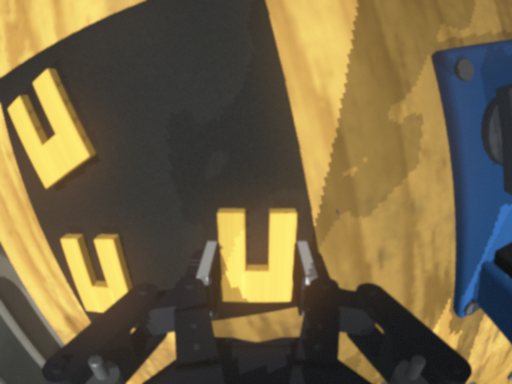

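```bash
python3 -m creep '[[[0,-0.02,0],[0,0,0],0.03],[[0,-0.035,0],[0,-6.2,0],0.03],[[0,-0.035,0],[0,-6.2,0],0.03],[[0,-0.006,0],[0,-6.2,0],0.03],[[-0.007,0,0.035],[0,0,0],0.03],[[-0.007,0,0.04],[0,0,0],0.03],[[-0.007,0,0.04],[0,0,0],0.03],[[-0.006,0,0.03],[0,0,0],0.03],[[-0.002,0,0.015],[0,0,0],0.03],[[0,0,0],[0,0,0],0.03]]' && python3 -c "
from h import *
goto([.524,-.1513,.052],92.2)"
```

```text
time: 8.38
ee_pos: [0.5239, -0.1473, 0.0997]
tcp_rot: [0.707, -0.706, -0.015, 0.015]
ft_force: [0.3, 1.0, -0.4]
gripper_width: 0.0383
t 8.38 pos [ 0.5239 -0.1473  0.0997] w 0.0383 F [ 0.3  1.  -0.4] q7 [ 0.33  0.86 -0.23  1.74  0.31  0.58  1.54]
rotvec [-0.08  0.27  0.  ] shift now-axes mm [-0.  47.7 -4. ] shift after turn mm [-0.  47.7 -4. ]
```

```bash
python3 -m creep '[[[0,0.015,-0.003],[0,0.2,0],0.03],[[0,0.015,0],[0,0,0],0.03],[[0,0.01,0],[0,0,0],0.03],[[0,0.003,0],[0,0,0],0.03],[[0,0,0],[0,0,0],0.03],[[0,0,0],[0,0,0],0.03]]' && python3 -c "
from h import *
goto([.524,-.1513,.051],92.2); snap('wrist','w7',4,(190,150,330,290))"
```

```text
time: 8.88
ee_pos: [0.5242, -0.1544, 0.0567]
tcp_rot: [-0.707, 0.707, 0.012, -0.012]
ft_force: [-0.1, 0.1, -0.1]
gripper_width: 0.0385
t 8.88 pos [ 0.5242 -0.1544  0.0567] w 0.0385 F [-0.1  0.1 -0.1] q7 [ 0.33  0.93 -0.19  1.75  0.33  0.49  1.52]
rotvec [ 0.01 -0.2   0.01] shift now-axes mm [-0.1  5.7  3.1] shift after turn mm [-0.1  5.7  3.1]
```

View pics/w7.png

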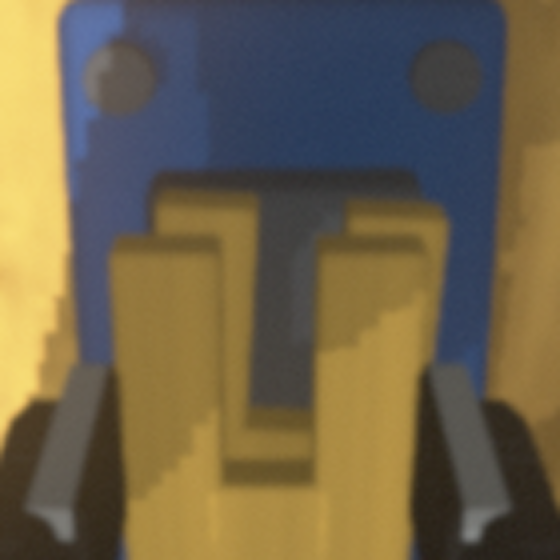

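```bash
python3 - <<'E'
from h import *
f=load('w7')
for n,u,v,z in(('a',228,196.5,.042),('a',294.5,196.5,.042),('p1',229,201,.050),('p1',301.7,203.5,.050),('p2',217.6,213,.0632),('p2',297.5,213,.0632),('base',206,151,.014),('base',316,151,.014)): print(n,wpx(f,u,v,z).round(4))
E
```

```text
a [ 0.4962 -0.1716  0.042 ]
a [ 0.4948 -0.1342  0.042 ]
p1 [ 0.4959 -0.1703  0.05  ]
p1 [ 0.496  -0.1311  0.05  ]
p2 [ 0.4976 -0.1749  0.0632]
p2 [ 0.4962 -0.1351  0.0632]
base [ 0.4758 -0.1885  0.014 ]
base [ 0.4732 -0.1183  0.014 ]
```

```bash
python3 -m creep '[[[-0.0005,0.002,0.003],[0,0,0],0.03],[[0,0.002,0],[0,0,0],0.03],[[0,0.001,0],[0,0,0],0.03],[[0,0.001,0],[0,0,0],0.03],[[0,0,0],[0,0,0],0.03]]' && python3 -c "
from h import *
goto([.524,-.1513,.051],92.2)"
```

```text
time: 9.35
ee_pos: [0.5234, -0.1511, 0.0506]
tcp_rot: [-0.707, 0.707, 0.012, -0.012]
ft_force: [-0.9, 1.4, 4.8]
gripper_width: 0.0388
t 9.35 pos [ 0.5234 -0.1511  0.0506] w 0.0388 F [-0.9  1.4  4.8] q7 [ 0.32  0.94 -0.19  1.76  0.33  0.47  1.52]
rotvec [ 0.01 -0.18  0.  ] shift now-axes mm [ 0.6 -0.4 -0.2] shift after turn mm [ 0.6 -0.4 -0.2]
```

```bash
python3 -m creep '[[[0,0,0],[0,0,0],0.06],[[0,0,0],[0,0,0],0.06],[[0,0,0],[0,0,0],0.06],[[0,-0.02,0],[0,0,0],0.06],[[0,-0.03,0],[0,0,0],0.06],[[0,-0.01,-0.02],[0,-3.5,0],0.06],[[-0.01,0,-0.035],[0,-3.5,0],0.06],[[-0.01,0,-0.04],[0,0,0],0.06],[[-0.01,0,-0.04],[0,0,0],0.06],[[0,0,-0.02],[0,0,0],0.06]]' && python3 -c "
from h import *
goto([.456,-.3998,.05],99.5)
snap('wrist','w8')"
```

```text
time: 10.18
ee_pos: [0.511, -0.3147, 0.1103]
tcp_rot: [-0.704, 0.706, 0.053, -0.054]
ft_force: [-0.7, -1.0, -0.3]
gripper_width: 0.0599
t 10.18 pos [ 0.511  -0.3147  0.1103] w 0.0599 F [-0.7 -1.  -0.3] q7 [ 0.65  0.91 -0.32  1.52  0.37  0.78  1.9 ]
rotvec [ 0.13 -0.77 -0.1 ] shift now-axes mm [-67.2  60.6 -75.6] shift after turn mm [-68.3  60.3 -74.8]
```

View pics/w8.png

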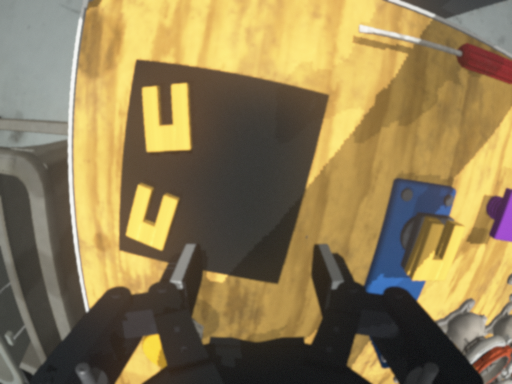

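```bash
python3 -m creep '[[[-0.02,0,-0.03],[0,-0.5,0],0.06],[[-0.03,0.01,-0.03],[0,0,0],0.06],[[-0.018,0.02,-0.012],[0,0,0],0.06],[[0,0.03,0],[0,0,0],0.06],[[0,0.02,0],[0,0,0],0.06],[[0,0.01,0],[0,0,0],0.06],[[0,0,0],[0,0,0],0.06],[[0,0,0],[0,0,0],0.06]]' && python3 -c "
from h import *
goto([.456,-.3998,.004],99.5)
snap('wrist','w9')"
```

```text
time: 10.9
ee_pos: [0.4595, -0.3893, 0.0213]
tcp_rot: [-0.705, 0.705, 0.059, -0.059]
ft_force: [0.1, -0.3, 0.6]
gripper_width: 0.0597
t 10.9 pos [ 0.4595 -0.3893  0.0213] w 0.0597 F [ 0.1 -0.3  0.6] q7 [ 0.79  1.05 -0.29  1.54  0.45  0.62  2.  ]
rotvec [0.01 0.04 0.01] shift now-axes mm [-5.2 17.3 -9.8] shift after turn mm [-5.2 17.3 -9.8]
```

View pics/w9.png

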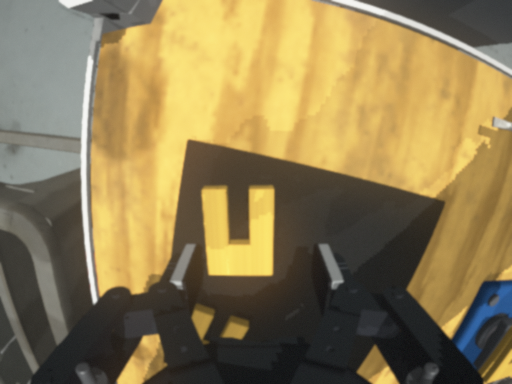

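```bash
python3 -m creep '[[[-0.0052,0,-0.0098],[0,0,0],0.06],[[0,0.007,0],[0,0,0],0.06],[[0,0.006,0],[0,0,0],0.06],[[0,0.0043,0],[0,0,0],0.06],[[0,0,0],[0,0,0],0.05],[[0,0,0],[0,0,0],0.03],[[0,0,0],[0,0,0],0.03],[[0,0,0],[0,0,0],0.03],[[0,0,0],[0,0,0],0.03]]' 40 && python3 -c "
from h import *
goto([.524,-.1513,.11],92.2)
snap('wrist','w10')"
```

```text
time: 11.7
ee_pos: [0.4556, -0.4, 0.0036]
tcp_rot: [-0.705, 0.705, 0.059, -0.059]
ft_force: [-0.3, 0.2, -0.8]
gripper_width: 0.0384
t 11.7 pos [ 0.4556 -0.4     0.0036] w 0.0384 F [-0.3  0.2 -0.8] q7 [ 0.8   1.08 -0.29  1.53  0.46  0.6   2.02]
rotvec [ 0.01  7.32 -0.  ] shift now-axes mm [ 108.6 -106.4  233.9] shift after turn mm [  77.9 -106.4  245.9]
```

View pics/w10.png

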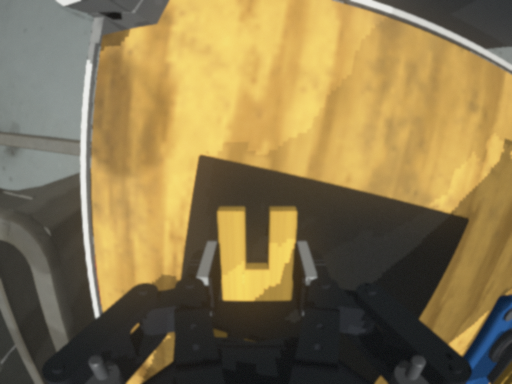

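```bash
python3 -m creep '[[[0,-0.02,0],[0,0,0],0.03],[[0,-0.035,0],[0,3.6,0],0.03],[[0,-0.035,0.02],[0,3.6,0],0.03],[[0.012,-0.016,0.036],[0,0,0],0.03],[[0.012,0,0.038],[0,0,0],0.03],[[0.012,0,0.038],[0,0,0],0.03],[[0.012,0,0.038],[0,0,0],0.03],[[0.012,0,0.036],[0,0,0],0.03],[[0.012,0,0.028],[0,0,0],0.03],[[0.004,0,0.012],[0,0,0],0.03]]' && python3 -m creep '[[[0,0,0],[0,0,0],0.03],[[0,0.005,0],[0,0,0],0.03],[[0,0.015,0],[0,0,0],0.03],[[0,0.015,0],[0,0,0],0.03],[[0,0.008,0],[0,0,0],0.03],[[0,0,0],[0,0,0],0.03],[[0,0,0],[0,0,0],0.03]]' && python3 -c "
from h import *
goto([.524,-.1513,.0586],92.2); snap('wrist','w11',4,(190,150,330,290))"
```

```text
time: 12.58
ee_pos: [0.5219, -0.1464, 0.1098]
tcp_rot: [0.708, -0.706, -0.016, 0.015]
ft_force: [0.7, 0.3, -0.7]
gripper_width: 0.0389
time: 13.17
ee_pos: [0.5201, -0.1518, 0.0664]
tcp_rot: [-0.707, 0.707, 0.014, -0.014]
ft_force: [0.2, 1.0, -0.8]
gripper_width: 0.0388
t 13.17 pos [ 0.5201 -0.1518  0.0664] w 0.0388 F [ 0.2  1.  -0.8] q7 [ 0.33  0.91 -0.2   1.76  0.33  0.5   1.52]
rotvec [ 0.01  0.07 -0.03] shift now-axes mm [4.  7.8 0.3] shift after turn mm [4.  7.8 0.3]
```

View pics/w11.png

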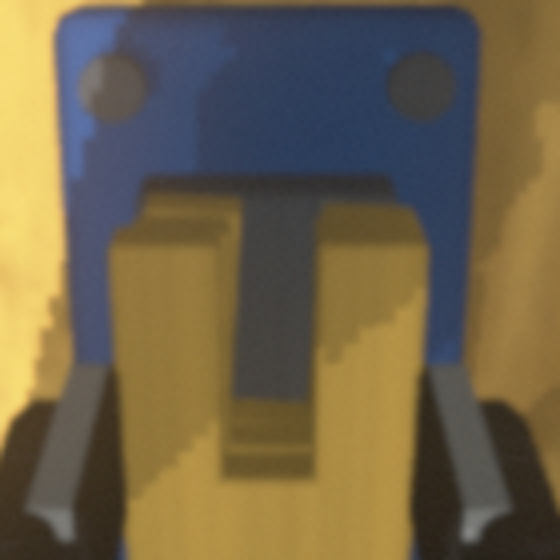

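Good. The pack below is aligned; shift +3.5 mm in x and lower.

```bash
python3 -m creep '[[[0.0035,0.003,0],[0,0,0],0.03],[[0,0.002,0],[0,0,0],0.03],[[0,0.0015,0],[0,0,0],0.03],[[0,0.001,0],[0,0,0],0.03],[[0,0.0005,0],[0,0,0],0.03],[[0,0,0],[0,0,0],0.03]]' && python3 -c "
from h import *
goto([.524,-.1513,.0586],92.2)"
```

```text
time: 13.72
ee_pos: [0.5238, -0.1511, 0.0586]
tcp_rot: [-0.707, 0.707, 0.014, -0.014]
ft_force: [-0.3, 0.9, 0.5]
gripper_width: 0.0386
t 13.72 pos [ 0.5238 -0.1511  0.0586] w 0.0386 F [-0.3  0.9  0.5] q7 [ 0.32  0.93 -0.2   1.75  0.33  0.49  1.52]
rotvec [0.01 0.11 0.  ] shift now-axes mm [ 0.2  0.  -0.2] shift after turn mm [ 0.2  0.  -0.2]
```

```bash
python3 -m creep '[[[0,0.0006,0],[0,0,0],0.03],[[0,0,0],[0,0,0],0.03],[[0,0,0],[0,0,0],0.06],[[0,0,0],[0,0,0],0.06],[[0,0,0],[0,0,0],0.06],[[0,-0.02,0],[0,0,0],0.06],[[0,-0.035,0],[0,0,0],0.06],[[-0.03,-0.035,0],[0,0,0],0.06],[[-0.03,-0.02,0],[0,0,0],0.06],[[0,0,0],[0,0,0],0.06]]' && python3 -c "
from h import *
goto([.524,-.1513,.0586],92.2); snap('wrist','w12'); snap('side','s12',5,(170,100,310,215))"
```

```text
time: 14.55
ee_pos: [0.4636, -0.1544, 0.1679]
tcp_rot: [-0.706, 0.708, 0.014, -0.013]
ft_force: [-1.0, 0.2, 0.2]
gripper_width: 0.0594
t 14.55 pos [ 0.4636 -0.1544  0.1679] w 0.0594 F [-1.   0.2  0.2] q7 [ 0.4   0.68 -0.26  1.87  0.29  0.62  1.57]
rotvec [0.13 0.03 0.06] shift now-axes mm [ 60.4 109.3   1. ] shift after turn mm [ 60.5 109.3   0.8]
```

View pics/w12.png

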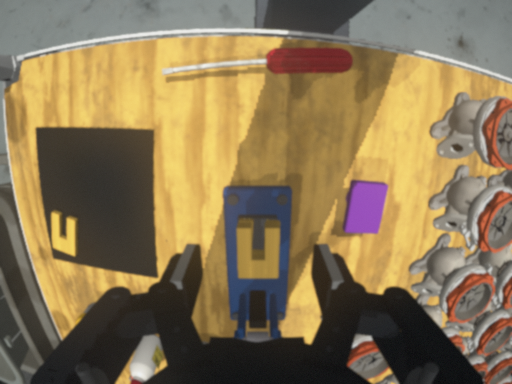

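View pics/s12.png

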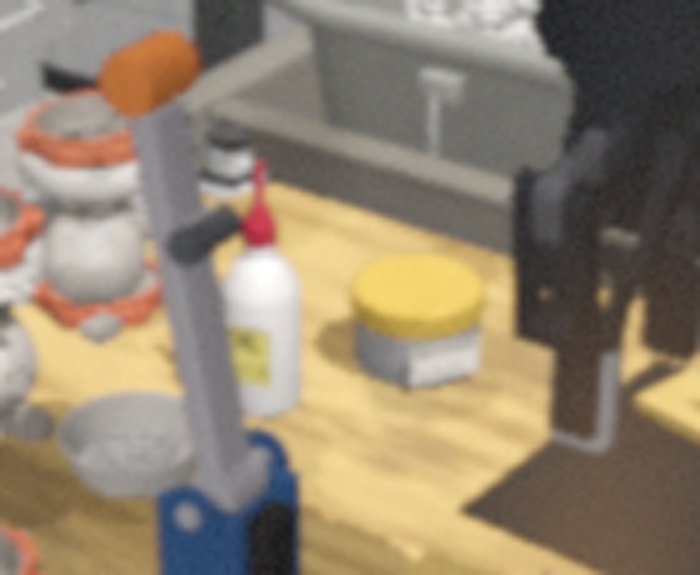

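```bash
python3 -m creep '[[[0,-0.035,0],[0,0,0],0.06],[[0,-0.04,0],[0,0,0],0.06],[[0,-0.04,0],[0,0,0],0.06],[[0.015,-0.015,0],[0,0,0],0.06],[[0.03,0,0],[0,0,0],0.06],[[0.035,0,0],[0,0,0],0.06],[[0.035,0,0],[0,0,0],0.06],[[0.025,0,0],[0,0,0],0.06],[[0,0,0],[0,0,0],0.06],[[0,0,0],[0,0,0],0.06]]' && python3 -c "
from h import *
goto([.6575,-.1462,.231],92.2); snap('wrist','w13'); f=snap('top','t13'); 
W=cloud(f);im=f['image'].astype(int)
y=(im[...,2]>130)&(im[...,0]<110)&(abs(W[...,2]-.066)<.008);y[:195]=0;y[240:]=0;y[:,:220]=0;y[:,:250]&=True;y[:,252:]=0
print(y.sum()); P=W[y]; 
if len(P)>20: print(rect(P),np.median(P[:,2]))"
```

```text
time: 15.48
ee_pos: [0.6075, -0.147, 0.2925]
tcp_rot: [0.707, -0.707, -0.014, 0.015]
ft_force: [-0.5, -0.1, -0.4]
gripper_width: 0.0598
t 15.48 pos [ 0.6075 -0.147   0.2925] w 0.0598 F [-0.5 -0.1 -0.4] q7 [ 0.32  0.75 -0.31  1.16  0.22  1.26  1.63]
rotvec [-0.06  0.17 -0.11] shift now-axes mm [50.1 61.4 -1.4] shift after turn mm [50.  61.5 -1.2]
80
(array([ 525.5, -164.2]), array([10.3, 52.6]), np.float32(-0.8)) 0.06673962632283081
```

View pics/w13.png

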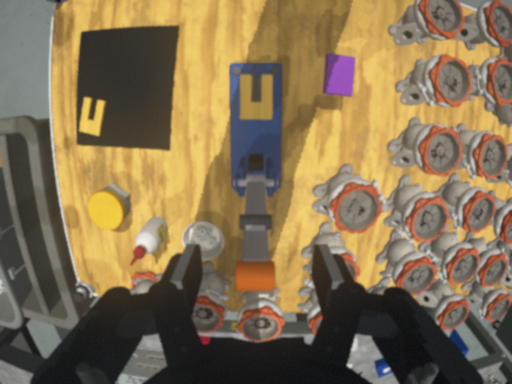

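View pics/t13.png

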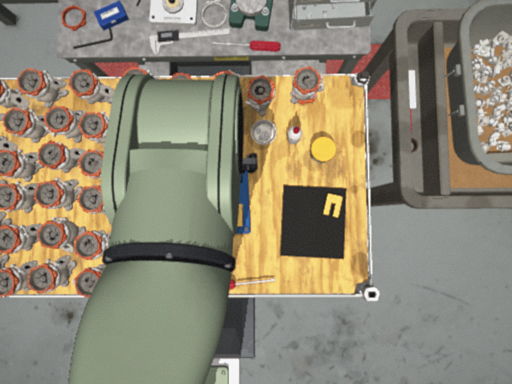

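```bash
python3 -m creep '[[[0.025,0,-0.001],[0,0,0],0.06],[[0.025,0,0],[0,0,0],0.06],[[0,0,0],[0,0,0],0.06],[[0,0.02,0],[0,0,0],0.06],[[0,0.02,0],[0,0,0],0.06],[[0,0.015,0],[0,0,0],0.06],[[0,0.006,0],[0,0,0],0.06],[[0,0,0],[0,0,0],0.06]]' && python3 -c "
from h import *
goto([.6575,-.1462,.231],92.2); snap('wrist','w14'); snap('side','s14',5,(170,60,310,175))"
```

```text
time: 16.25
ee_pos: [0.6559, -0.147, 0.2328]
tcp_rot: [0.707, -0.707, -0.014, 0.015]
ft_force: [-0.5, 0.0, 0.1]
gripper_width: 0.0598
t 16.25 pos [ 0.6559 -0.147   0.2328] w 0.0598 F [-0.5  0.   0.1] q7 [ 0.28  0.89 -0.29  1.05  0.24  1.24  1.62]
rotvec [-0.01  0.1  -0.1 ] shift now-axes mm [1.6 1.8 0.7] shift after turn mm [1.6 1.8 0.7]
```

View pics/w14.png

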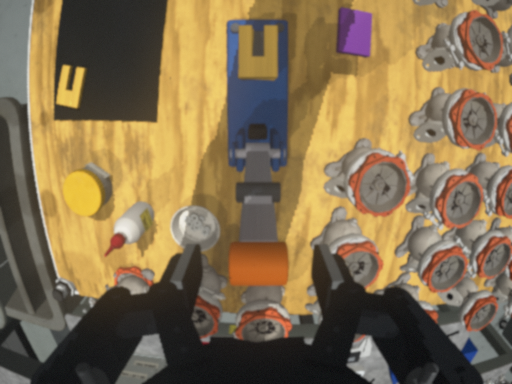

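View pics/s14.png

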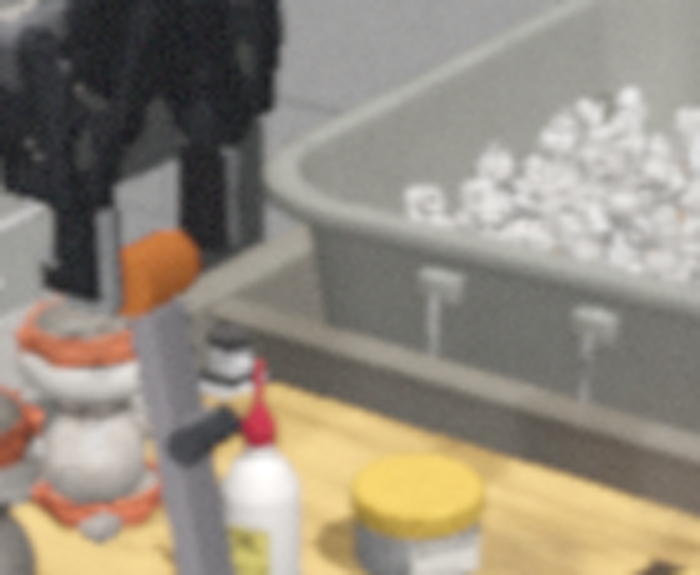

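```bash
python3 -m creep '[[[0.0015,0.001,0.0005],[0,0,0],0.05],[[0,0,0],[0,0,0],0.02],[[0,0,0],[0,0,0],0.02],[[0,0,0],[0,0,0],0.02],[[0,0,0],[0,0,0],0.02],[[0,0,0],[0,0,0],0.02]]' 25 && python3 -c "
from h import *
goto([.6575,-.1462,.231],92.2); snap('wrist','w15',3,(180,180,340,330))
t=np.radians(np.linspace(99.5,9.5,19)); X=-.165*np.cos(t);Z=.165*np.sin(t)
print([[round(a,4),round(b,4)] for a,b in zip(np.diff(X),-np.diff(Z))])"
```

```text
time: 16.85
ee_pos: [0.6584, -0.1461, 0.2331]
tcp_rot: [-0.707, 0.707, 0.015, -0.014]
ft_force: [0.8, 0.4, 6.0]
gripper_width: 0.0294
t 16.85 pos [ 0.6584 -0.1461  0.2331] w 0.0294 F [0.8 0.4 6. ] q7 [ 0.28  0.89 -0.29  1.04  0.24  1.24  1.62]
rotvec [0.01 0.12 0.06] shift now-axes mm [-0.9  2.1 -0.1] shift after turn mm [-0.9  2.1 -0.1]
[[np.float64(-0.0143), np.float64(-0.0018)], [np.float64(-0.0144), np.float64(-0.0005)], [np.float64(-0.0144), np.float64(0.0008)], [np.float64(-0.0143), np.float64(0.002)], [np.float64(-0.014), np.float64(0.0032)], [np.float64(-0.0137), np.float64(0.0044)], [np.float64(-0.0133), np.float64(0.0056)], [np.float64(-0.0127), np.float64(0.0068)], [np.float64(-0.0121), np.float64(0.0078)], [np.float64(-0.0113), np.float64(0.0089)], [np.float64(-0.0105), np.float64(0.0098)], [np.float64(-0.0096), np.float64(0.0107)], [np.float64(-0.0087), np.float64(0.0115)], [np.float64(-0.0076), np.float64(0.0122)], [np.float64(-0.0065), np.float64(0.0128)], [np.float64(-0.0054), np.float64(0.0133)], [np.float64(-0.0042), np.float64(0.0138)], [np.float64(-0.003), np.float64(0.0141)]]
```

View pics/w15.png

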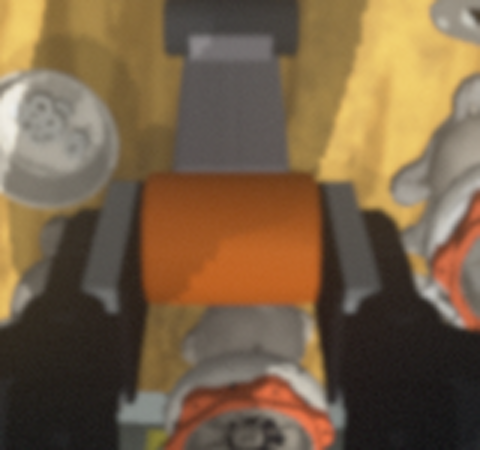

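Knob gripped on both flat ends (width 29.4 mm). Swing in short arcs.

```bash
python3 -m creep '[[[-0.0143,-0.0018,0],[0,0,0],0.02],[[-0.0144,-0.0005,0],[0,0,0],0.02],[[-0.0144,0.0008,0],[0,0,0],0.02],[[-0.0143,0.002,0],[0,0,0],0.02],[[-0.014,0.0032,0],[0,0,0],0.02],[[0,0,0],[0,0,0],0.02]]' && python3 -c "
from h import *
goto([.5875,-.149,.229],92.2); snap('wrist','w16',3,(180,180,340,330))"
```

```text
time: 17.4
ee_pos: [0.5853, -0.1492, 0.2293]
tcp_rot: [-0.707, 0.707, 0.014, -0.014]
ft_force: [-0.3, 1.0, 4.5]
gripper_width: 0.0293
t 17.4 pos [ 0.5853 -0.1492  0.2293] w 0.0293 F [-0.3  1.   4.5] q7 [ 0.34  0.77 -0.3   1.37  0.24  1.04  1.6 ]
rotvec [ 0.01  0.09 -0.01] shift now-axes mm [2.2 0.3 0.1] shift after turn mm [2.2 0.3 0.1]
```

View pics/w16.png

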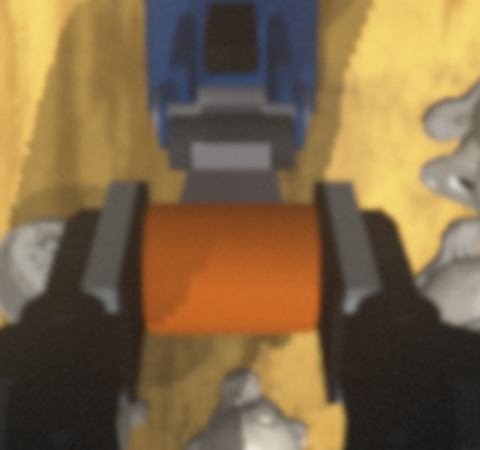

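```bash
cat >> h.py <<'E'
def knob(fn):
    f=load(fn); im=f["image"].astype(int); o=(im[...,2]>120)&(im[...,0]<60)&(im[...,1]<130)&(im[...,2]-im[...,1]>60); o[:,:215]=0;o[:,300:]=0;o[:200]=0;o[320:]=0
    v,u=np.nonzero(o); F=192/np.tan(np.radians(float(f["vfov"]))/2); T=np.linalg.inv(f["camera_from_world"])
    a,b=u-f["cx"],v-f["cy"]; rr=np.hypot(a,b); th=rr/F; d=f["range_z"][v,u]
    P=np.stack([np.tan(th)*a/rr*d,-np.tan(th)*b/rr*d,-d,np.ones_like(d)],-1)@T.T
    P=P[d>0]; A=np.c_[2*P[:,0],2*P[:,2],np.ones(len(P))]
    s=np.linalg.lstsq(A,(P[:,0]**2+P[:,2]**2),rcond=None)[0]
    print(fn,len(P),'circ',s[:2].round(4),'R',np.sqrt(s[2]+s[0]**2+s[1]**2).round(4),'min',P.min(0)[:3].round(4),'max',P.max(0)[:3].round(4))
E
python3 - <<'E'
from h import *
knob('w14');knob('w15');knob('w16')
E
```

```text
w14 2161 circ [0.6927 0.1267] R 0.1302 min [ 6.454e-01 -1.913e-01  1.000e-04] max [ 0.8478 -0.1047  0.254 ]
w15 2180 circ [0.7025 0.1376] R 0.1234 min [ 0.6454 -0.1607  0.0946] max [ 0.8321 -0.1013  0.2541]
w16 2127 circ [0.5884 0.2399] R 0.0104 min [ 0.5767 -0.1638  0.2398] max [ 0.5976 -0.1344  0.2518]
```

```bash
python3 -m creep '[[[-0.0137,0.0044,0],[0,0,0],0.02],[[-0.0133,0.0056,0],[0,0,0],0.02],[[-0.0127,0.0068,0],[0,0,0],0.02],[[-0.0121,0.0078,0],[0,0,0],0.02],[[-0.0113,0.0089,0],[0,0,0],0.02],[[-0.0105,0.0098,0],[0,0,0],0.02],[[0,0,0],[0,0,0],0.02]]' 40 && python3 -c "
from h import *
goto([.512,-.149,.186],92.2); snap('wrist','w17',3,(180,180,340,330)); knob('w17')"
```

```text
time: 18.03
ee_pos: [0.5115, -0.1523, 0.1847]
tcp_rot: [-0.707, 0.707, 0.013, -0.015]
ft_force: [-10.9, -0.4, 13.3]
gripper_width: 0.0292
t 18.03 pos [ 0.5115 -0.1523  0.1847] w 0.0292 F [-10.9  -0.4  13.3] q7 [ 0.39  0.72 -0.29  1.69  0.27  0.78  1.58]
rotvec [ 0.01  0.09 -0.19] shift now-axes mm [ 0.6 -1.3  3.3] shift after turn mm [ 0.6 -1.3  3.3]
w17 2170 circ [0.5163 0.2016] R 0.0101 min [ 0.5048 -0.1668  0.2022] max [ 0.5252 -0.1375  0.2135]
```

View pics/w17.png

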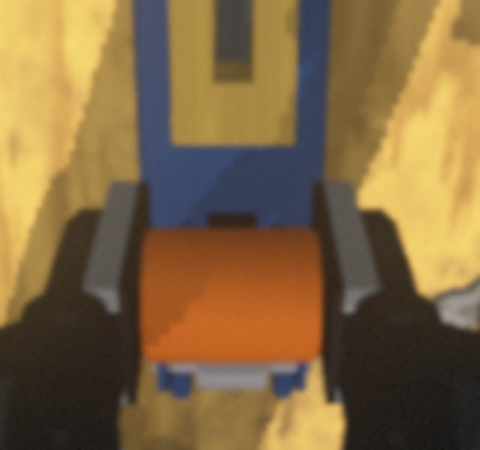

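```bash
python3 -m creep '[[[0,0,0],[0,0,0],0.045],[[0,0,0],[0,0,0],0.045],[[0.005,-0.001,0],[0,0,0],0.045],[[0,0,0],[0,0,0],0.045],[[0,0,0],[0,0,0],0.02],[[0,0,0],[0,0,0],0.02],[[0,0,0],[0,0,0],0.02],[[0,0,0],[0,0,0],0.02]]' 40 && python3 -c "
from h import *
goto([.512,-.149,.186],92.2); snap('wrist','w18',3,(180,180,340,330)); knob('w18')"
```

```text
time: 18.75
ee_pos: [0.5183, -0.152, 0.1864]
tcp_rot: [-0.707, 0.707, 0.014, -0.014]
ft_force: [1.0, -2.6, -3.0]
gripper_width: 0.0289
t 18.75 pos [ 0.5183 -0.152   0.1864] w 0.0289 F [ 1.  -2.6 -3. ] q7 [ 0.38  0.72 -0.29  1.67  0.27  0.79  1.58]
rotvec [0.02 0.11 0.  ] shift now-axes mm [-6.1  0.4  3.2] shift after turn mm [-6.1  0.4  3.2]
w18 2132 circ [0.5065 0.1917] R 0.0101 min [ 0.4955 -0.1671  0.1924] max [ 0.515  -0.138   0.2032]
```

```bash
python3 -m creep '[[[0,0,0],[0,0,0],0.045],[[0,0,0],[0,0,0],0.045],[[-0.006,0.005,0],[0,0,0],0.045],[[-0.005,0.004,0],[0,0,0],0.045],[[0,0,0],[0,0,0],0.045],[[0,0,0],[0,0,0],0.045]]' 40 && python3 -c "
from h import *
goto([.512,-.149,.186],92.2); snap('wrist','w19',3,(180,180,340,330)); knob('w19')"
```

```text
time: 19.3
ee_pos: [0.5071, -0.1522, 0.1775]
tcp_rot: [0.707, -0.707, -0.014, 0.014]
ft_force: [0.4, 0.4, 0.4]
gripper_width: 0.0451
t 19.3 pos [ 0.5071 -0.1522  0.1775] w 0.0451 F [0.4 0.4 0.4] q7 [ 0.39  0.72 -0.29  1.72  0.28  0.74  1.57]
rotvec [-0.    0.11 -0.02] shift now-axes mm [ 5.  -8.5  3. ] shift after turn mm [ 5.  -8.5  3.1]
w19 2016 circ [0.4926 0.1736] R 0.0105 min [ 0.4812 -0.1677  0.1746] max [ 0.5022 -0.1386  0.1857]
```

View pics/w19.png

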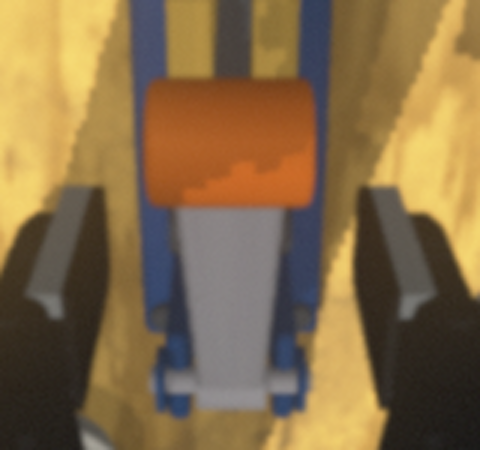

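```bash
python3 -m creep '[[[-0.015,0.02,0],[0,0,0],0.04],[[-0.012,0.02,0],[0,0,0],0.036],[[0,0,0],[0,0,0],0.02],[[0,0,0],[0,0,0],0.02],[[0,0,0],[0,0,0],0.02]]' 40 && python3 -c "
from h import *
goto([.512,-.149,.186],92.2); snap('wrist','w20',3,(180,180,340,330)); knob('w20')"
```

```text
time: 19.77
ee_pos: [0.4787, -0.1537, 0.1372]
tcp_rot: [-0.707, 0.707, 0.013, -0.016]
ft_force: [-9.3, -1.0, 1.4]
gripper_width: 0.0296
t 19.77 pos [ 0.4787 -0.1537  0.1372] w 0.0296 F [-9.3 -1.   1.4] q7 [ 0.39  0.75 -0.25  1.85  0.32  0.58  1.54]
rotvec [ 0.01  0.09 -0.25] shift now-axes mm [ 33.3 -49.    3.3] shift after turn mm [ 33.5 -48.8   3.4]
w20 2269 circ [0.4852 0.1637] R 0.0097 min [ 0.4738 -0.1681  0.1638] max [ 0.4943 -0.1389  0.1749]
```

View pics/w20.png

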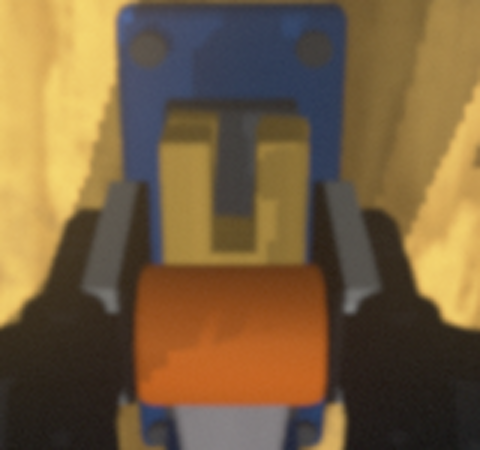

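```bash
python3 -m creep '[[[-0.002,0.008,0],[0,0,0],0.02],[[-0.002,0.009,0],[0,0,0],0.02],[[-0.0015,0.009,0],[0,0,0],0.02],[[-0.0015,0.009,0],[0,0,0],0.02],[[-0.001,0.008,0],[0,0,0],0.02],[[0,0,0],[0,0,0],0.02]]' 40 && python3 -c "
from h import *
goto([.466,-.1537,.07],92.2); snap('wrist','w21',3,(180,180,340,330)); knob('w21')"
```

```text
time: 20.32
ee_pos: [0.468, -0.1541, 0.093]
tcp_rot: [-0.707, 0.707, 0.01, -0.018]
ft_force: [-24.3, -1.8, 8.4]
gripper_width: 0.0294
t 20.32 pos [ 0.468  -0.1541  0.093 ] w 0.0294 F [-24.3  -1.8   8.4] q7 [ 0.37  0.82 -0.21  1.91  0.36  0.45  1.51]
rotvec [ 0.    0.07 -0.58] shift now-axes mm [-1.7 23.   0.5] shift after turn mm [-2.  23.   0.5]
w21 2571 circ [0.4683 0.1218] R 0.01 min [ 0.4572 -0.1689  0.1219] max [ 0.4777 -0.1394  0.1333]
```

View pics/w21.png

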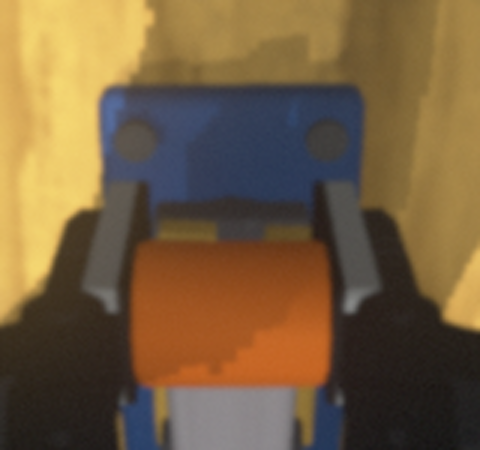

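```bash
python3 -m creep '[[[-0.0035,0.007,0],[0,0,0],0.02],[[-0.0015,0.007,0],[0,0,0],0.02],[[-0.001,0.006,0],[0,0,0],0.02],[[-0.0005,0.005,0],[0,0,0],0.02],[[0,0.003,0],[0,0,0],0.02],[[0,0,0],[0,0,0],0.02]]' 40 && python3 -c "
from h import *
goto([.466,-.1537,.06],92.2); snap('wrist','w22',3,(180,180,340,330)); knob('w22')"
```

```text
time: 20.87
ee_pos: [0.465, -0.1543, 0.0661]
tcp_rot: [-0.707, 0.707, 0.013, -0.015]
ft_force: [-6.9, -2.1, 1.6]
gripper_width: 0.0296
t 20.87 pos [ 0.465  -0.1543  0.0661] w 0.0296 F [-6.9 -2.1  1.6] q7 [ 0.35  0.87 -0.17  1.95  0.38  0.36  1.49]
rotvec [ 0.03  0.09 -0.14] shift now-axes mm [1.  6.1 0.5] shift after turn mm [1.  6.1 0.5]
w22 2540 circ [0.4635 0.0956] R 0.0096 min [ 0.4527 -0.169   0.0952] max [ 0.4715 -0.1397  0.1068]
```

```bash
python3 -m creep '[[[0,0.002,0],[0,0,0],0.02],[[0,0.002,0],[0,0,0],0.02],[[0,0.001,0],[0,0,0],0.02],[[0,0,0],[0,0,0],0.02]]' 40 && python3 -c "
from h import *
goto([.466,-.1537,.06],92.2)"; python3 -m creep '[[[0,0.001,0],[0,0,0],0.02],[[0,0.0005,0],[0,0,0],0.02],[[0,0,0],[0,0,0],0.02],[[0,0,0],[0,0,0],0.02]]' 40 && python3 -c "
from h import *
goto([.466,-.1537,.06],92.2); snap('wrist','w23',3,(180,180,340,330)); knob('w23')"
```

```text
time: 21.25
ee_pos: [0.465, -0.1543, 0.0614]
tcp_rot: [-0.707, 0.707, 0.013, -0.015]
ft_force: [-8.2, -1.5, 2.4]
gripper_width: 0.0292
t 21.25 pos [ 0.465  -0.1543  0.0614] w 0.0292 F [-8.2 -1.5  2.4] q7 [ 0.35  0.88 -0.17  1.95  0.38  0.35  1.49]
rotvec [ 0.03  0.09 -0.13] shift now-axes mm [1.  1.4 0.5] shift after turn mm [1.  1.4 0.5]
time: 21.58
ee_pos: [0.465, -0.1543, 0.0603]
tcp_rot: [-0.707, 0.707, 0.013, -0.015]
ft_force: [-9.4, -1.5, 8.1]
gripper_width: 0.0294
t 21.58 pos [ 0.465  -0.1543  0.0603] w 0.0294 F [-9.4 -1.5  8.1] q7 [ 0.34  0.88 -0.16  1.95  0.38  0.34  1.49]
rotvec [ 0.04  0.1  -0.12] shift now-axes mm [1.  0.3 0.5] shift after turn mm [1.  0.3 0.5]
w23 2563 circ [0.4632 0.0897] R 0.0098 min [ 0.4522 -0.169   0.0899] max [ 0.4717 -0.1397  0.1009]
```

```bash
python3 -m creep '[[[0,0.0002,0],[0,0,0],0.02],[[0,0,0],[0,0,0],0.02],[[0,0,0],[0,0,0],0.02],[[0,0,0],[0,0,0],0.02],[[0,0,0],[0,0,0],0.02],[[0,0,0],[0,0,0],0.02]]' 40 && python3 -c "
from h import *
goto([.466,-.1537,.06],92.2); snap('wrist','w24'); snap('side','s24',5,(190,150,310,260));knob('w24')"
```

```text
time: 22.13
ee_pos: [0.465, -0.1543, 0.0602]
tcp_rot: [-0.707, 0.707, 0.013, -0.015]
ft_force: [-10.0, -0.8, 11.6]
gripper_width: 0.0293
t 22.13 pos [ 0.465  -0.1543  0.0602] w 0.0293 F [-10.   -0.8  11.6] q7 [ 0.34  0.88 -0.16  1.95  0.38  0.34  1.49]
rotvec [ 0.04  0.1  -0.11] shift now-axes mm [1.  0.2 0.6] shift after turn mm [1.  0.2 0.6]
w24 2562 circ [0.4632 0.0896] R 0.0098 min [ 0.4522 -0.169   0.0893] max [ 0.4714 -0.1398  0.1016]
```

View pics/w24.png

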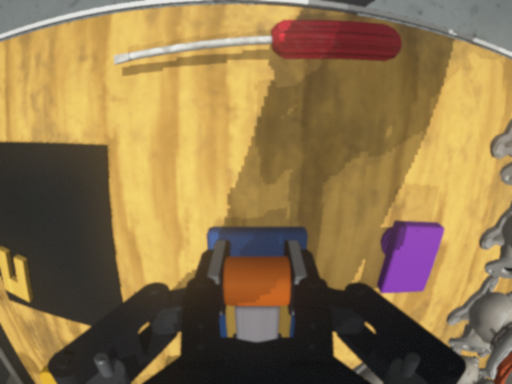

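View pics/s24.png

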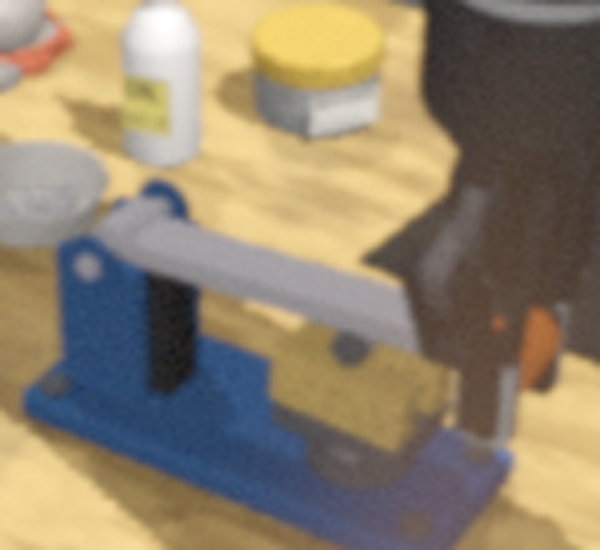

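```bash
python3 -m creep '[[[0,0,0],[0,0,0],0.02],[[0,0,0],[0,0,0],0.02],[[0,0,0],[0,0,0],0.02],[[0,0,0],[0,0,0],0.02],[[0,0,0],[0,0,0],0.02],[[0,0,0],[0,0,0],0.02]]' 40 && python3 -c "
from h import *
r.finish_job()"
```

```text
time: 22.73
ee_pos: [0.465, -0.1543, 0.0602]
tcp_rot: [-0.707, 0.707, 0.013, -0.015]
ft_force: [-9.6, -1.8, 11.5]
gripper_width: 0.0302
the job is handed in; nothing more can be done
```

I laid three shim plates square on the dark steel anvil and brought the lever down by its knob. I handed the job in at 22.7 s, still gripping the knob at 40 N and pressing down. The hand-in reports no verdict.

**Last checks**
- **Pack height:** its top measured about 66 mm above the worktop, so the foot should be propped about 6 mm above its stop (about 0.06 rad). The measured knob height gives about 0.07 rad.
- **Foot:** the side picture shows it resting on the pack with the lever nearly level.
- **Force:** the wrist reads a steady 11.5 N upward at the knob. I work that out as roughly 15 N on the pack, somewhat more than the 10 N asked for. There is also about 10 N of sideways load at the knob.
- **Pack and scene:** the pack looked square and centred in the last pictures. The fourth plate is on the mat and the bottle, tub and dish look untouched.

**What went wrong on the way:** the knob slipped in the fingers during the swing. I let go briefly to regrip, and the lever sank about 17° under its own weight, at an angle still well above the pack. I caught it at about 30° and lowered it under control from there.

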